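# Stack the television-corner boxes on their stand

## Robot

A 7-joint arm with a two-finger parallel gripper is mounted at the origin on the work surface. World frame = base frame: x ahead of the robot, y to its left, z up, the work surface at z = 0. Lengths are in m, angles in rad, forces in N, time in s.
With the tool pointing down it reaches from about 0.425 to 0.925 m from the base axis. Payload 6.8 kg.
Tool frame: the origin (TCP) lies on the front face of the gripper's body, between the roots of the fingers; the fingertips stand 73 mm ahead of it and the grasp point (between the pads) lies 54 mm ahead of it (env.nose_length is the distance from the TCP to the fingertips, in m); z points along the fingers, y is the line along which they close (so a half turn about z gives the same grasp; the last joint's range is limited). The gripper opens to 85 mm and grips with 20 to 120 N. Pads are 22 mm wide; open, the fingers measure 114 mm over their backs; the gripper's body (76 mm by 85 mm) begins 54 mm behind the grasp point. The pads swing forward as they close: fully open they stand 13 mm farther back than shut.
Start: joints at [1.148, 0.477, 0.022, 1.555, -0.011, 1.109, -0.083], TCP at [0.209, -0.642, 0.304] pointing down, gripper open.
Joint ranges: [-2.96, 2.96], [-0.34, 2.1], [-1.41, 1.46], [0.24, 2.44], [-1.37, 4.51], [0.17, 1.92], [-2.96, 2.96]. Speed limits (rad/s): [2.39, 2.39, 3.14, 3.14, 3.14, 3.14, 3.14].

## Interface

Orientations are given as a unit quaternion [w, x, y, z].
In Python, from cell import env, kin, camera, calibration, job gives the robot as it stands. The module is installed in compiled form; this text tells all that it offers. Calls block until the motion is done:
- env.reach(position, orientation): joint-space move of the TCP to a pose.
- env.movel(position, velocity=0.15, rot=None, stop_force=None): straight line of the TCP; rot=None keeps the orientation; velocity is the mean speed in m/s. With stop_force (N) it stops when the force on the tool has changed by that much, and returns True; else False.
- env.goto_joints(angles): joint-space move.
- env.grip(opening, f_grip=None): finger opening in m; f_grip is the grip in N (None keeps the last); returns when the fingers have stopped.
- env.dwell(seconds).
- kin.inverse_kinematics(position, orientation): joint angles nearest the present ones, or None.
- env.get_state(): the state.
- camera(name): name is "scene" or "top" or "wrist"; returns (picture, depth): 384x512x3 uint8, blue, green, red; 384x512 float32, m along the optical axis (not along the pixel's ray), 0 where there is no reading.
- calibration(name): a dict with "fx", "fy", "cx", "cy" (pixels), "rvec" (rotation vector, rad) and "tvec" (3), from world to camera coordinates, as OpenCV has them. Camera axes: x right, y down, z forward; pixel columns grow to the right and rows downward; lengths in m; the calibration is good to about 2 mm. A picture is of the moment at which its call begins: read the wrist's pose just before it. calibration takes no time and is no camera call; for the wrist camera it gives the pose at the moment of the call.
A pose or a line that the arm cannot do raises env.PlanningError and nothing moves.
- job.job_done(): hands the job in; it is judged then, once.
The state is a dict: "time": time; "qpos": joint angles; "joint_velocities": joint speeds; "joint_torque": joint torques, N m; "tcp_pos": TCP position; "orientation": TCP orientation; "force": force on the tool from outside, world axes, zero at the start; "torque": the same for the moment, N m; "opening": finger opening in m; "gripper_force": force on a finger pad.
Only numpy, scipy, OpenCV 4.12 (cv2) and the standard library are available. Lean on these libraries where they do the work, as an engineer would, in place of code of your own. Each camera call takes 0.05 s, during which the arm holds its last target. There are 200 camera calls.

## Task

Stack the boxes on the slatted wooden stand in this order: the metal network switch at the bottom, the white aerial splitter on it, and the gateway with the slotted vents on top so that its vents stay clear; last of all lay the power adapter in the middle of the shallow black tray. Each goes flat, right side up, centred on what carries it and lengthways with it (either end may lead); set things down rather than dropping them, and leave the mug, the remote control and the roll of tape where they are.

Things in the scene. Friction and masses are not known exactly. Their poses are not given: they have to be found in the camera images.
- stand: Fixed target: low slatted stand of pale wood, 150 (x, long) x 100 (y) x 24 mm high, six cross slats with 6 mm gaps forming a flat top at z = 24 mm. Origin: centre of its underside, on the table; z up. Stand, tray and the four boxes start flat on the table, their places swapped at random, long axes within 26 degrees of world y.
- tray: Fixed target: shallow black plastic tray, outside 144 (x, long) x 112 (y) x 12 mm high, walls 4 mm thick, inner floor 136 x 104 mm at z = 4 mm, so its lip stands only 8 mm above the floor. Origin: centre of its underside, on the table; z up. Place and yaw vary.
- switch: Loose network switch: plain aluminium box, the longest of the boxes, 120 (x) x 64 (y) x 26 mm high, flat top, four dark ports in its -x end, about 0.35 kg. Origin: centre of its underside; z up. Grip it across its 64 mm sides.
- splitter: Loose aerial splitter: white block, body 80 (x) x 50 (y) x 24 mm high with a flat top bearing a thin grey plate; round metal sockets 11 mm across stick out 14 mm from its ends (two at +x, one at -x; 108 mm long over all). About 0.22 kg. Origin: centre of the body's underside; z up. Grip it across its 50 mm sides.
- gateway: Loose gateway: white box with a slotted red vent top, 84 (x) x 60 (y) x 30 mm high, about 0.18 kg. Origin: centre of its underside; z up. Grip it across its 60 mm sides.
- adapter: Loose mains power adapter lying flat: white body 80 (x) x 44 (y) x 34 mm high with rounded edges and a paper label on top; a small plug collar and two steel pins stick out 20 mm from its +x end. About 0.2 kg. Origin: centre of the body's underside (pins not counted); z up. Grip it across its 44 mm sides.
- mug: Bystander: white mug, 80 mm across, 90 mm high, with a handle, to the robot's far left. Origin: centre of its underside. Leave it.
- remote: Bystander: black remote control, 160 x 44 x 18 mm, to the robot's far right. Origin: centre of its underside. Leave it.
- tape: Bystander: roll of blue tape lying flat, 90 mm across, 19 mm high, far left. Origin: centre of its underside. Leave it.
There are look-alikes about, which are no part of the job. Leave any turquoise look-alike of the adapter alone.

How it is judged:
By the outcome, as a careful person would: the job done as asked, in the order asked, and still so for the second after the job is handed in, with the robot touching nothing.
It also fails if it takes over 138 s, if anything falls off the work surface, if the arm or the gripper's body presses on something with over 40 N, if the wrist force passes 120 N, or if a joint passes its speed limit or range.

## Working session

There is one attempt and no reset: what is moved stays moved. The work goes in short steps, each a Python script; the robot and the scene stay as the last script left them, time stands still between calls to the robot, and variables do not carry over. Pictures are saved under pics/ and viewed, at most 14 in all, crops included, and the job is handed in when it is done.

```bash
mkdir -p pics; python3 - <<'E'
from cell import env,camera,calibration
import cv2,numpy as np
for n in("top","scene"):
    p,d=camera(n); cv2.imwrite(f"pics/{n}0.png",p); np.savez(f"{n}0.npz",p=p,d=d); print(n,calibration(n))
print(env.get_state(),env.nose_length)
E
```

```text
top {'fx': 410.6293656787307, 'fy': 410.6293656787307, 'cx': 249.68493821607626, 'cy': 190.87750310345209, 'rvec': array([ 2.16020057, -2.13105839,  0.16583923]), 'tvec': array([-3.52733711e-04,  5.99843443e-01,  1.32415389e+00])}
scene {'fx': 429.4701456483559, 'fy': 429.4701456483559, 'cx': 251.15949930860853, 'cy': 191.61543743961204, 'rvec': array([ 2.1385754 ,  1.3377417 , -0.49187031]), 'tvec': array([-0.25286924, -0.37639382,  1.71878834])}
{'time': 0.1, 'qpos': array([ 1.14791038,  0.47770926,  0.02234933,  1.55632865, -0.01150104,
        1.10930804, -0.08310054]), 'joint_velocities': array([-6.74866076e-04, -2.46399247e-03, -5.47303885e-06, -5.06225800e-03,
        1.07216815e-03,  3.54113752e-04, -1.24749095e-03]), 'joint_torque': array([ 4.78318630e-03, -5.97759247e+01,  1.61340762e+00, -2.81953490e+01,
        1.26993185e-02,  5.03743038e-03,  2.13372846e-05]), 'tcp_pos': array([ 0.20885777, -0.64144719,  0.30303856]), 'orientation': array([-7.90910894e-04,  9.87637904e-01,  1.56750472e-01, -1.86139491e-04]), 'force': array([-0.63434946,  0.62857907,  0.15597474]), 'torque': array([-0.02955924, -0.01276308, -0.01560097]), 'gripper_force': 0.0, 'opening': 0.08593185283187708} 0.0726
```

View pics/top0.png

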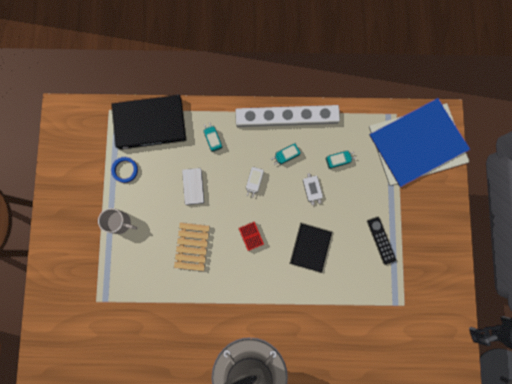

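View pics/scene0.png

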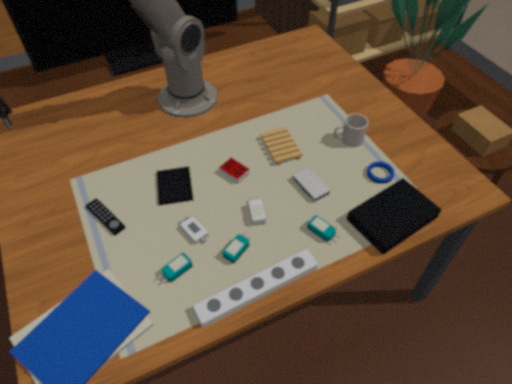

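```bash
cat > h.py <<'E'
from cell import env,kin,camera,calibration,job
import cv2,numpy as np
from scipy.spatial.transform import Rotation as R
def rays(c,uv,z):
    """pixels -> world points on the plane at height z"""
    Rm=cv2.Rodrigues(c["rvec"])[0]; o=-Rm.T@c["tvec"]
    uv=np.asarray(uv,float).reshape(-1,2)
    d=np.c_[(uv[:,0]-c["cx"])/c["fx"],(uv[:,1]-c["cy"])/c["fy"],np.ones(len(uv))]@Rm
    return o+d*((z-o[2])/d[:,2])[:,None]
def project(c,P):
    K=np.array([[c["fx"],0,c["cx"]],[0,c["fy"],c["cy"]],[0,0,1.]])
    return cv2.projectPoints(np.atleast_2d(np.asarray(P,float)),c["rvec"],c["tvec"],K,None)[0][:,0]
def cloud(c,d):
    """world point of every pixel from depth"""
    v,u=np.indices(d.shape); Rm=cv2.Rodrigues(c["rvec"])[0]
    X=np.stack([(u-c["cx"])/c["fx"]*d,(v-c["cy"])/c["fy"]*d,d],-1)-c["tvec"]
    return X@Rm
def rect(P):
    """min-area rectangle of world xy points (mm precision): centre, long, short, yaw of long axis"""
    (x,y),(w,h),a=cv2.minAreaRect((np.asarray(P)[:,:2]*1000).astype(np.float32))
    a=np.radians(a)
    if w<h: w,h,a=h,w,a+np.pi/2
    return np.array([x,y])/1000,w,h,(a+np.pi/2)%np.pi-np.pi/2
E
python3 - <<'E'
from h import *
z=np.load("top0.npz");p,d=z["p"],z["d"];c=calibration("top");W=cloud(c,d)
crops=[p[y-32:y+33,x-32:x+33] for x,y in((193,187),(255,181),(313,188),(251,236),(192,247),(311,247))]
b=[cv2.resize(k,(260,260),interpolation=cv2.INTER_CUBIC) for k in crops]
cv2.imwrite("pics/crops.png",np.vstack([np.hstack(b[:3]),np.hstack(b[3:])]))
print("table z",np.median(W[270:295,120:380,2]))
m=((W[...,2]>0.006)&(W[...,0]>.3)&(W[...,0]<.8)&(abs(W[...,1])<.45)).astype(np.uint8)
n,l,s,ce=cv2.connectedComponentsWithStats(m)
for i in range(1,n):
    if s[i,4]>60:
        q=W[l==i]; print(np.round(ce[i]),s[i,4],"zmax%.3f"%np.percentile(q[:,2],90),*[np.round(k,3) for k in rect(q)])
E
```

```text
table z 0.0005031002884059777
[149. 138.] 882 zmax0.048 [0.649 0.188] 590.27 175.388 0.894
[213. 141.] 228 zmax0.037 [0.606 0.067] 432.598 49.915 0.369
[379. 146.] 169 zmax0.025 [ 0.572 -0.241] 609.916 93.787 -0.81
[286. 154.] 346 zmax0.037 [ 0.594 -0.045] 405.2 80.065 -0.476
[339. 159.] 354 zmax0.037 [ 0.589 -0.151] 502.237 69.967 -0.838
[130. 170.] 193 zmax0.022 [0.53  0.251] 541.002 81.364 0.906
[193. 186.] 699 zmax0.030 [0.522 0.148] 355.325 105.28 0.528
[254. 180.] 340 zmax0.037 [0.542 0.014] 287.898 57.865 -0.189
[312. 188.] 413 zmax0.027 [ 0.509 -0.129] 350.17 95.85 -0.626
[123. 223.] 258 zmax0.090 [0.429 0.242] 457.057 76.879 1.261
[378. 236.] 502 zmax0.021 [ 0.459 -0.224] 462.285 161.713 1.496
[251. 235.] 467 zmax0.033 [0.452 0.004] 94.87 63.261 0.429
[311. 247.] 270 zmax0.015 [ 0.436 -0.132] 260.068 151.012 1.316
[191. 246.] 1212 zmax0.028 [0.409 0.133] 241.529 155.339 1.485
```

View pics/crops.png

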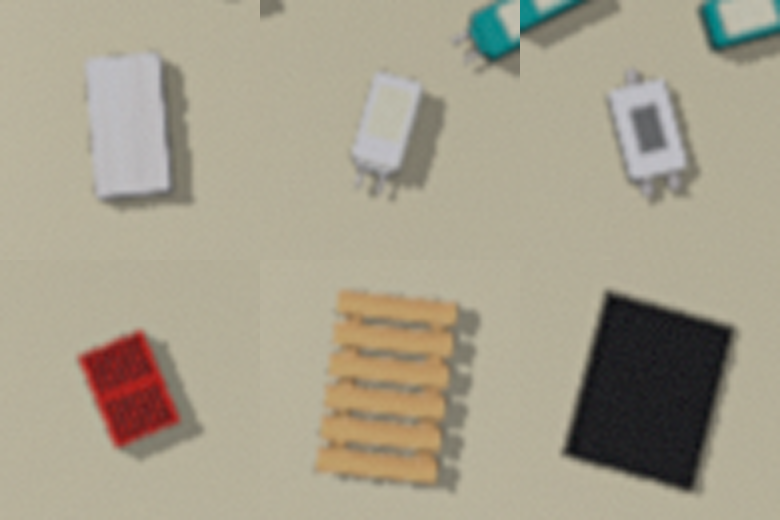

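All clear: switch (193,187), adapter (255,181) (white, with label and pins, unlike the turquoise ones at (213,139), (288,154) and (339,160)), splitter (313,188), gateway (251,236), stand (192,247), tray (311,247). Next: closer views from the wrist.

```bash
python3 - <<'E'
from h import *
q=[0,1,0,0]
tiles=[]
for i,(x,y) in enumerate(((.47,-.13),(.49,.01),(.46,.14))):
    try: env.reach([x,y,.36],q)
    except env.PlanningError as e: print(i,e); continue
    c=calibration("wrist"); p,d=camera("wrist"); np.savez(f"w{i}.npz",p=p,d=d,**c)
    s=env.get_state(); Rm=cv2.Rodrigues(c["rvec"])[0]
    print(i,s["time"],s["tcp_pos"].round(3),(-Rm.T@c["tvec"]).round(3),Rm.round(2).tolist(),c["fx"],s["qpos"].round(2))
    tiles.append(p)
cv2.imwrite("pics/w.png",cv2.resize(np.vstack([np.hstack(tiles[:2]),np.hstack([tiles[2],tiles[2]*0])]),(800,600),interpolation=cv2.INTER_AREA))
E
```

```text
0 2.225 [ 0.47  -0.131  0.36 ] [ 0.535 -0.131  0.429] [[-0.0, -1.0, 0.0], [-0.97, 0.0, 0.26], [-0.26, -0.0, -0.97]] 327.9124387666536 [ 0.44  0.13 -0.32  1.9   0.05  1.11 -1.47]
1 2.9 [0.49  0.009 0.36 ] [0.555 0.01  0.429] [[0.0, -1.0, 0.0], [-0.97, -0.0, 0.26], [-0.26, -0.0, -0.97]] 327.9124387666536 [ 0.25  0.15 -0.44  1.89  0.07  1.12 -1.78]
2 3.5417 [0.461 0.138 0.36 ] [0.525 0.14  0.429] [[-0.0, -1.0, 0.0], [-0.97, 0.0, 0.26], [-0.26, -0.0, -0.97]] 327.9124387666536 [ 0.08  0.14 -0.55  1.91  0.08  1.12 -2.07]
```

View pics/w.png

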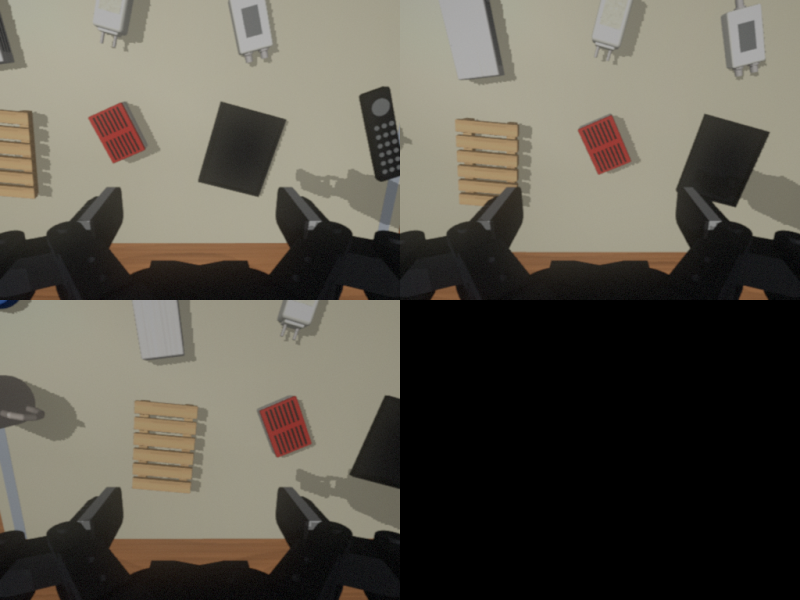

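Gateway, tray and stand are whole in these views; I need views with the splitter, adapter and switch directly under the camera.

```bash
python3 - <<'E'
from h import *
c=calibration("top")
P={k:rays(c,uv,z)[0] for k,uv,z in(("switch",(193,187),.026),("adapter",(255.5,180),.034),("splitter",(313,188),.024),("gateway",(251,236),.03),("stand",(192,247),.024),("tray",(311,247),.012))}
q=[0,1,0,0];tiles=[]
for k,v in P.items():
    print(k,v.round(3))
for k in("switch","stand","gateway","adapter","splitter","tray"):
    x,y=P[k][:2]; tx=x-.065
    for tx in (x-.065,x-.04,x-.02,x):
        try: env.reach([tx,y,.36],q);break
        except env.PlanningError as e: print(k,tx,e)
    c=calibration("wrist"); p,d=camera("wrist"); np.savez(f"v_{k}.npz",p=p,d=d,**c)
    uv=project(c,P[k])[0]; print(k,tx,uv,env.get_state()["time"])
    u,v=np.clip(uv,[110,90],[401,293]).astype(int)
    tiles.append(cv2.resize(p[v-90:v+90,u-90:u+90],(260,260)))
cv2.imwrite("pics/v.png",np.vstack([np.hstack(tiles[:3]),np.hstack(tiles[3:])]))
E
```

```text
switch [0.613 0.2   0.026]
adapter [ 0.639 -0.011  0.034]
splitter [ 0.616 -0.207  0.024]
gateway [0.451 0.001 0.03 ]
stand [0.412 0.196 0.024]
tray [ 0.418 -0.2    0.012]
switch 0.5482381813110953 [253.68382291 101.03109987] 4.1
stand 0.3471489017871777 [254.9826979  102.41944628] 4.9667
gateway 0.38579837051802657 [256.27719957 101.29781587] 5.8333
adapter 0.5738497081597438 [256.53961849  99.72747271] 6.6583
splitter 0.5508385717397573 [256.78344214 101.02409807] 7.5167
tray 0.35256818122317624 [255.46125254 102.68036402] 8.375
```

View pics/v.png

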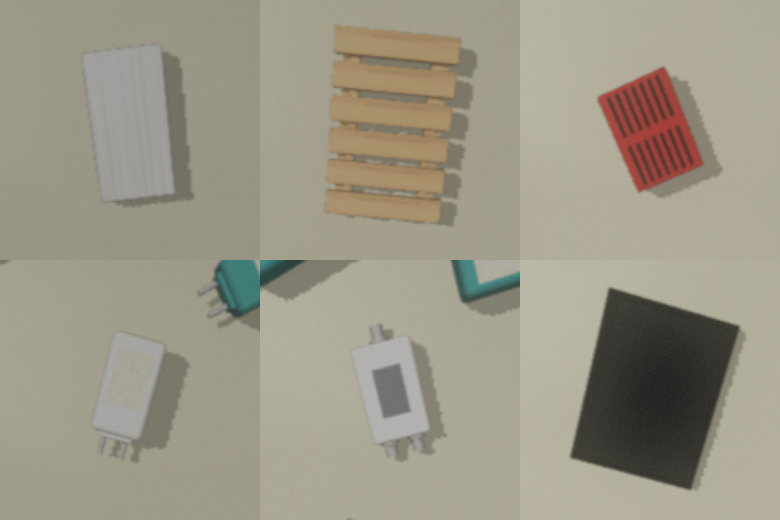

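```bash
cat >> h.py <<'E'
TOP=dict(switch=.026,stand=.024,gateway=.03,adapter=.034,splitter=.024,tray=.012)
def mask(k,p):
    h=cv2.cvtColor(p,cv2.COLOR_BGR2HSV).astype(int); H,S,V=h[...,0],h[...,1],h[...,2]
    if k=="gateway": m=(S>110)&((H<8)|(H>172))
    elif k=="stand": m=(S>85)&(H>8)&(H<25)
    elif k=="tray": m=V<75
    else: m=(S<S[60:140].ravel()[V[60:140].ravel()>110].mean()*0+18)&(V>120) if k!="adapter" else (S<18)&(V>120)
    return m.astype(np.uint8)
def measure(k,p,c,z=None,near=None,okern=9):
    m=mask(k,p); m=cv2.morphologyEx(m,cv2.MORPH_CLOSE,np.ones((15,15))) 
    e=cv2.getStructuringElement(cv2.MORPH_ELLIPSE,(13,13)) if k in("splitter","adapter") else np.ones((5,5))
    m=cv2.morphologyEx(m,cv2.MORPH_OPEN,e.astype(np.uint8))
    cs,_=cv2.findContours(m,cv2.RETR_EXTERNAL,cv2.CHAIN_APPROX_NONE)
    near=np.array(near if near is not None else (256,101))
    cs=[q for q in cs if cv2.contourArea(q)>800]
    q=min(cs,key=lambda q:np.linalg.norm(q[:,0].mean(0)-near))
    return rect(rays(c,q[:,0],TOP[k] if z is None else z)),q
E
python3 - <<'E'
from h import *
tiles=[]
for k in TOP:
    f=np.load(f"v_{k}.npz"); c={n:f[n] for n in f}; p=f["p"]
    hsv=cv2.cvtColor(p,cv2.COLOR_BGR2HSV)
    print(k,hsv[101,256],hsv[95,150])
    try: r,q=measure(k,p,c)
    except Exception as e: print("fail",e); tiles.append(p[10:190,166:346]); continue
    print("   ",r[0].round(4),round(r[1],1),round(r[2],1),round(np.degrees(r[3]),2))
    cv2.drawContours(p,[q],-1,(0,255,0),1); tiles.append(p[10:190,166:346])
t=[cv2.resize(k,(260,260)) for k in tiles]
cv2.imwrite("pics/m.png",np.vstack([np.hstack(t[:3]),np.hstack(t[3:])]))
E
```

```text
switch [ 20  10 159] [ 24  33 160]
    [0.6167 0.2008] 118.6 63.4 6.41
stand [ 22  47 125] [ 23  34 167]
    [0.4136 0.198 ] 148.0 98.0 -5.57
gateway [  2 157 167] [ 24  36 135]
    [0.4504 0.0012] 82.3 58.4 23.41
adapter [ 28  21 167] [ 27  31 167]
    [ 6.097e-01 -5.000e-04] 41.8 39.9 79.61
splitter [ 30   5 113] [ 24  30 178]
    [ 0.6395 -0.1986] 53.6 36.8 -58.32
tray [20 20 39] [ 23  32 183]
    [ 0.4154 -0.2011] 141.0 109.1 -15.18
```

View pics/m.png

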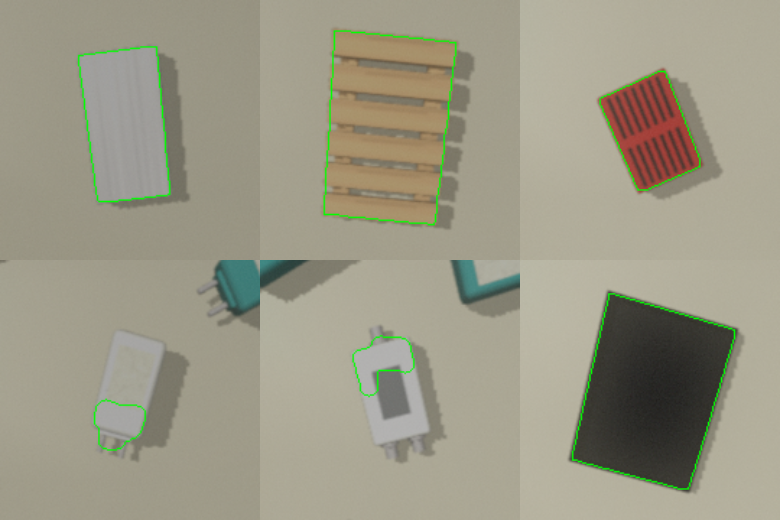

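```bash
python3 - <<'E'
s=open("h.py").read()
a=s.index("    else: m=(S<S["); b=s.index("    return m.astype")
s=s[:a]+"    elif k=='switch': m=(S<18)&(V>100)\n    else: m=(S<24)&(V>85)\n"+s[b:]
s=s.replace('''m=cv2.morphologyEx(m,cv2.MORPH_CLOSE,np.ones((15,15))) ''','''m=cv2.medianBlur(m,5)
    n=25 if k in("splitter","adapter") else 15
    m=cv2.morphologyEx(m,cv2.MORPH_CLOSE,np.ones((n,n)))''').replace("(13,13)","(17,17)")
open("h.py","w").write(s)
E
python3 - <<'E'
from h import *
t=[]
for k in("adapter","splitter"):
    f=np.load(f"v_{k}.npz"); c={n:f[n] for n in f}; p=f["p"]
    hsv=cv2.cvtColor(p,cv2.COLOR_BGR2HSV)
    print(hsv[85:135:5,245:275:6,1].tolist())
    r,q=measure(k,p,c); print(k,r[0].round(4),round(r[1],1),round(r[2],1),round(np.degrees(r[3]),2))
    m=mask(k,p)*255; o=p.copy(); cv2.drawContours(o,[q],-1,(0,255,0),1)
    t+= [cv2.resize(np.hstack([o[10:190,166:346],cv2.merge([m]*3)[10:190,166:346]]),(600,300))]
cv2.imwrite("pics/m2.png",np.vstack(t))
E
```

```text
[[23, 20, 25, 15, 23], [23, 18, 15, 23, 17], [22, 22, 22, 25, 6], [22, 25, 23, 23, 8], [23, 22, 20, 20, 13], [5, 20, 22, 21, 14], [2, 3, 3, 5, 30], [3, 5, 3, 5, 35], [3, 2, 2, 13, 40], [7, 14, 8, 17, 37]]
adapter [ 0.6353 -0.0068] 92.8 43.4 -15.33
[[3, 5, 11, 7, 3], [4, 9, 9, 6, 3], [4, 7, 7, 7, 1], [6, 9, 2, 5, 1], [1, 7, 9, 7, 3], [3, 9, 4, 7, 3], [1, 6, 2, 9, 6], [3, 5, 4, 3, 1], [4, 3, 1, 4, 1], [3, 4, 3, 3, 4]]
splitter [ 0.6122 -0.2075] 96.0 50.0 14.25
```

View pics/m2.png

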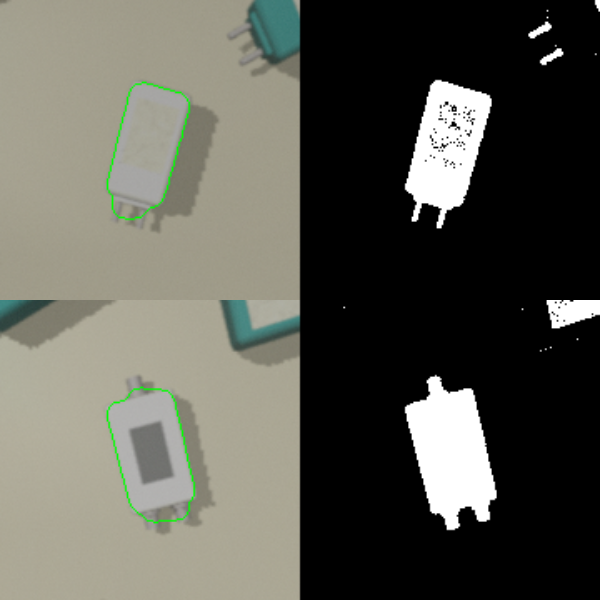

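```bash
sed -i 's/n=25 if/n=5 if/; s/(17,17)/(21,21)/' h.py; python3 - <<'E'
from h import *
for k in TOP:
    f=np.load(f"v_{k}.npz"); c={n:f[n] for n in f}; p=f["p"]
    r,q=measure(k,p,c); print(k,r[0].round(4),round(r[1],1),round(r[2],1),round(np.degrees(r[3]),2))
for k in("stand","tray"):
    f=np.load(f"v_{k}.npz"); c={n:f[n] for n in f}; r,q=measure(k,f["p"],c)
    for z in (.13,.35):
        for dy in (0,np.pi):
            o=(R.from_euler("z",r[3]+dy)*R.from_quat([1,0,0,0])).as_quat(scalar_first=True)
            print(k,z,kin.inverse_kinematics([*r[0],z],o))
E
```

```text
switch [0.6167 0.2007] 118.6 63.5 6.51
stand [0.4136 0.1979] 148.0 97.8 -5.52
gateway [0.4504 0.0012] 82.3 58.3 23.41
adapter [ 0.6403 -0.0082] 82.4 43.4 -15.33
splitter [ 0.6153 -0.2067] 85.6 50.0 14.25
tray [ 0.4154 -0.2011] 141.0 109.1 -15.18
stand 0.13 [ 0.07569469  0.51472659 -0.79602084  2.15746321  0.58231645  0.69404902
 -2.78669701]
stand 0.13 [-0.00562969  0.48212624 -0.69233962  2.16214842  0.50406348  0.65960019
  0.42417471]
stand 0.35 [ 0.30661338  0.16987128 -0.96653319  1.94454565  0.15635614  1.10484562
 -2.39089418]
stand 0.35 [ 0.12573399  0.13299101 -0.75893254  1.9528763   0.10287747  1.09411669
  0.79842266]
tray 0.13 [ 0.57918317  0.41447051 -0.31293051  2.1749279   0.22743126  0.58215431
 -1.73542895]
tray 0.13 [ 0.73793644  0.4423794  -0.50338593  2.16469293  0.36579225  0.61546824
  1.27890102]
tray 0.35 [ 0.66181286  0.09743065 -0.3676865   1.96635069  0.0395601   1.08460972
 -1.55849296]
tray 0.35 [ 0.69517753  0.1002846  -0.40341982  1.96441821  0.04445202  1.08530071
  1.57869292]
```

```bash
cat >> h.py <<'E'
def body(k,p,c):
    """centre from the stretch of full width only (sockets, collar and pins left out)"""
    (ce,w,h,a),q=measure(k,p,c)
    m=cv2.medianBlur(mask(k,p),5); cc=cv2.connectedComponents(m)[1]
    v,u=np.where(cc==np.bincount(cc[cv2.drawContours(m*0,[q],-1,1,-1)>0])[1:].argmax()+1)
    P=(rays(c,np.c_[u,v],TOP[k])[:,:2]-ce)@np.array([[np.cos(a),-np.sin(a)],[np.sin(a),np.cos(a)]])*1000
    hist,e=np.histogram(P[:,0],np.arange(-70,71,1.5)); ker=np.ones(3)/3; hist=np.convolve(hist,ker,"same")
    on=np.where(hist>.8*np.median(hist[hist>.3*hist.max()]))[0]; lo,hi=e[on[0]],e[on[-1]+1]
    s=(lo+hi)/2000
    return ce+s*np.array([np.cos(a),np.sin(a)]),hi-lo,h,a
def load(k):
    f=np.load(f"v_{k}.npz"); c={n:f[n] for n in f}; return f["p"],c
def pose(k):
    return body(k,*load(k)) if k in("adapter","splitter") else measure(k,*load(k))[0]
def quat(a,flip=True):
    return (R.from_euler("z",a+np.pi*flip)*R.from_quat([1,0,0,0])).as_quat(scalar_first=True)
TIP=env.nose_length+.006; HI=.28
def pick(k,ce,a,f=50):
    env.grip(.085)
    env.reach([*ce,HI],quat(a)); env.movel([*ce,TIP+.03],.25); env.movel([*ce,TIP],.06,stop_force=15)
    z=env.get_state()["tcp_pos"][2]
    env.grip(0,f); s=env.get_state(); print("grip",s["opening"],s["gripper_force"],z)
    env.movel([*ce,TIP+.02],.06); env.movel([*ce,HI],.25)
    s=env.get_state(); print("lifted",s["opening"],s["force"].round(2),s["time"]); return z
def place(ce,a,zs,zp,opn):
    env.reach([*ce,HI],quat(a)); t=zp+zs
    env.movel([*ce,t+.025],.2); env.dwell(.2)
    hit=env.movel([*ce,t-.004],.015,stop_force=4)
    s=env.get_state(); print("set",hit,s["tcp_pos"][2]-t,s["force"].round(1))
    env.grip(opn); env.dwell(.2); env.movel([*ce,HI],.2); print("t",env.get_state()["time"])
E
python3 - <<'E'
from h import *
for k in TOP: print(k,*[np.round(v,4) for v in pose(k)])
(o,_,_,a),(s,_,_,b)=pose("switch"),pose("stand")
z=pick("switch",o,a); place(s,b,.024,z,.085)
E
```

```text
switch [0.6167 0.2007] 118.5827 63.5049 0.1137
stand [0.4136 0.1979] 147.9971 97.8445 -0.0963
gateway [0.4504 0.0012] 82.3437 58.3014 0.4086
adapter [ 0.6422 -0.0087] 75.0 43.3902 -0.2675
splitter [ 0.6157 -0.2066] 78.0 49.9745 0.2486
tray [ 0.4154 -0.2011] 141.0175 109.0773 -0.2649
grip 0.06278046643052598 56.910438537597656 0.07846648470202033
lifted 0.06272640297881976 [ 0.25 -0.4  -3.78] 13.5417
set True 0.0007570926828031621 [ 0.9 -0.   6.5]
t 18.525
```

```bash
cat >> h.py <<'E'
def look(name,k,z,xy,q=(0,1,0,0)):
    env.reach([xy[0]-.065,xy[1],.36],list(q))
    c=calibration("wrist"); p,d=camera("wrist"); np.savez(name+".npz",p=p,d=d,**c)
    r,q=measure(k,p,c,z,project(c,[*xy,z])[0]); print(k,r[0].round(4),round(r[1],1),round(r[2],1),round(np.degrees(r[3]),2))
    o=p.copy(); cv2.drawContours(o,[q],-1,(0,255,0),1); cv2.imwrite(f"pics/{name}.png",cv2.resize(o[:230,130:390],(520,460)))
    return r,p,c
E
python3 - <<'E'
from h import *
s=pose("stand")[0]; look("a1","switch",.05,s)
E
```

```text
switch [0.4133 0.1981] 117.8 62.4 -5.64
```

View pics/a1.png

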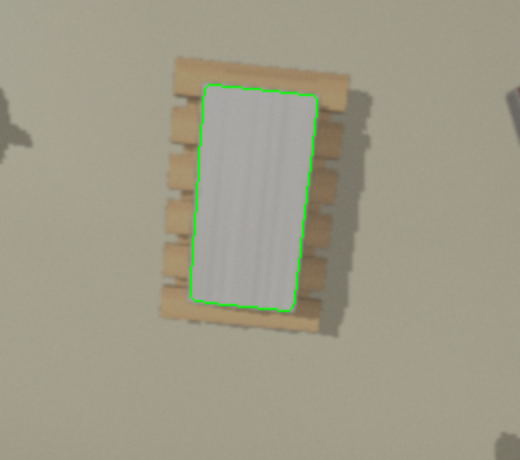

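Switch is centred on the stand within 0.5 mm. Next: the splitter.

```bash
python3 - <<'E'
from h import *
o,_,_,a=pose("splitter"); s=np.array([.4134,.1980]); b=np.radians(-5.6)
z=pick("splitter",o,a); place(s,b,.050,z,.075)
r,p,c=look("a2","splitter",.074,s)
TOP["splitter"]=.074; print([np.round(v,4) for v in body("splitter",p,c)])
E
```

```text
grip 0.04893478576615247 53.31815242767334 0.0784784432004417
lifted 0.04890723924419493 [-0.45  0.86 -2.43] 27.4167
set True 0.0006614827473588325 [-0.6 -0.7  6.1]
t 32.9917
splitter [0.4132 0.1983] 110.7 58.7 -5.7
[array([0.4137, 0.1982]), np.float64(108.0), np.float64(58.6933), np.float64(-0.0995)]
```

View pics/a2.png

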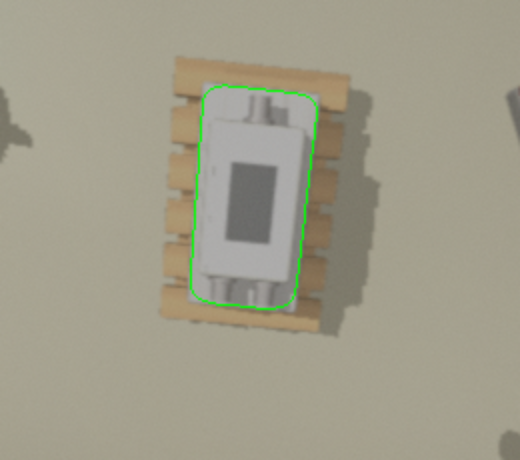

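```bash
python3 - <<'E'
from h import *
def plate(name,z,xy):
    f=np.load(name+".npz"); c={n:f[n] for n in f}; h=cv2.cvtColor(f["p"],cv2.COLOR_BGR2HSV)
    u,v=project(c,[*xy,z])[0].astype(int); m=np.zeros(h.shape[:2],np.uint8)
    m[v-25:v+26,u-16:u+17]=((h[...,2]<125)&(h[...,1]<30))[v-25:v+26,u-16:u+17]
    cs=max(cv2.findContours(m,0,1)[0],key=cv2.contourArea); return rect(rays(c,cs[:,0],z))
print(plate("v_splitter",.024,(.6157,-.2066)),pose("splitter"))
print(plate("a2",.074,(.4134,.198)))
E
```

```text
(array([ 0.61534552, -0.20672815]), 37.754051208496094, 21.442901611328125, np.float64(0.2488521305541065)) (array([ 0.61573475, -0.20657522]), np.float64(78.0), 49.974544525146484, np.float64(0.24863609825543076))
(array([0.41269781, 0.19828966]), 38.6713752746582, 22.397464752197266, np.float64(-0.09774373780225165))
```

Splitter is within 1 mm of centre. Next: the gateway.

```bash
python3 - <<'E'
from h import *
o,_,_,a=pose("gateway"); s=np.array([.4132,.1981]); b=np.radians(-5.6)
z=pick("gateway",o,a); place(s,b,.074,z,.085)
look("a3","gateway",.104,s)
E
```

```text
grip 0.058784332428890654 53.79156053066254 0.07846101670426539
lifted 0.05902577782317877 [-0.39  0.3  -1.49] 41.9
set True 0.0006117709775315949 [-1.1 -0.3  5.6]
t 46.475
gateway [0.4127 0.1983] 82.7 58.9 -5.44
```

View pics/a3.png

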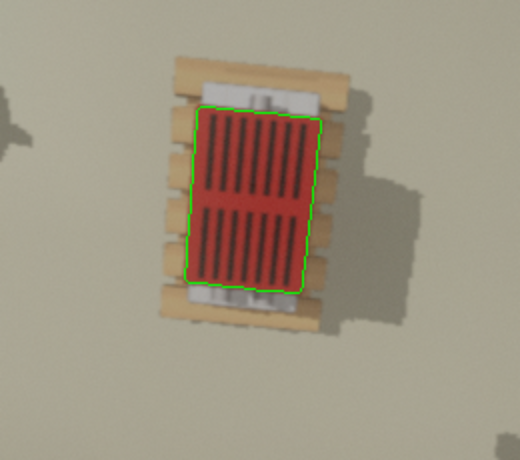

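```bash
python3 - <<'E'
from h import *
o,_,_,a=pose("adapter"); t,_,_,b=pose("tray")
z=pick("adapter",o,a); place(t,b,.004,z,.07)
env.reach([t[0]-.065,t[1],.36],[0,1,0,0])
c=calibration("wrist"); p,d=camera("wrist"); np.savez("a4.npz",p=p,d=d,**c)
h=cv2.cvtColor(p,cv2.COLOR_BGR2HSV); 
tm=measure("tray",p,c)[0]; print("tray",tm)
u,v=project(c,[*t,.038])[0].astype(int); m=np.zeros(p.shape[:2],np.uint8)
m[v-45:v+46,u-40:u+41]=(h[...,2]>95)[v-45:v+46,u-40:u+41]
m=cv2.morphologyEx(m,cv2.MORPH_OPEN,cv2.getStructuringElement(cv2.MORPH_ELLIPSE,(15,15)))
q=max(cv2.findContours(m,0,1)[0],key=cv2.contourArea); print(rect(rays(c,q[:,0],.038)))
cv2.drawContours(p,[q],-1,(0,255,0),1); x=cv2.resize(p[:230,130:390],(398,352))
tp,_=camera("top"); cv2.imwrite("pics/a4.png",np.hstack([x,cv2.resize(tp[110:310,90:400],(400,352))]))
E
```

```text
grip 0.04316339826969736 52.439101338386536 0.07841180210460744
lifted 0.043103466550954116 [-0.16 -0.43 -1.7 ] 55.0167
set True 0.0005906110642363571 [-1.5 -1.1  5. ]
t 60.5417
tray (array([ 0.4154061 , -0.20117221]), 141.17039489746094, 109.24335479736328, np.float64(-0.26352538250162993))
(array([ 0.41359937, -0.20035971]), 83.44080352783203, 43.95249557495117, np.float64(-0.2674906962067034))
```

View pics/a4.png

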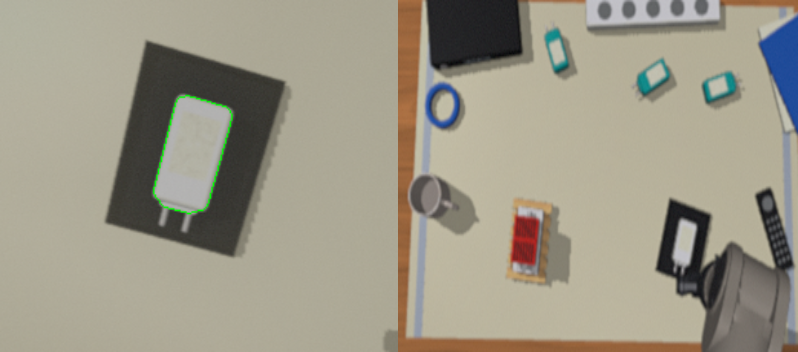

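The adapter's body is central once the collar (about 2 mm) is left out; the stack is intact and the arm is clear.

```bash
python3 -c "
from cell import job; print(job.job_done())"
```

```text
the job is handed in; nothing more can be done
None
```

I stacked the switch, splitter and gateway on the stand in that order, then laid the adapter in the middle of the tray. Each measured within about 1 mm of centre, robot time was about 61 s, and the job is handed in; no verdict came back.

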